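# Set the polishing lathe's speed lever to the red slot

## Task

The polishing lathe is switched off and its speed lever stands in the idle slot of the gate. Push the lever with the outside of the fingers, never taking it between them, out of the idle slot, along the cross channel and fully home into the slot marked with the red disc, without going into any other marked slot. Leave the brassware, tin and brush where they are, and finish clear of the lever.

Things in the scene. Friction and masses are not known exactly. Their poses are not given: they have to be found in the camera images.
- headstock: green polishing-lathe headstock, fixed; origin under its centre, x away from its front (red stop cap; faces the robot more or less), y to its left, z up. Housing 240 mm along x, 300 along y, top at z = 140 mm. Belt guard to y = +185; spindle with brass bowl (124 mm wide, axis at z = 85) to y = -260 mm. The lever's ball pivot is inside at x = y = 0, z = 46 mm
- gate (a point): centre of the gate plate's upper face (x = y = 0, z = 146 mm of the headstock; same axes): aluminium, 150 x 150 mm, black slots 13 mm wide. Cross channel along y at x = 0; at its ends (y = +28 and -28 mm) slots run to +x and to -x: four corner slots. At its middle the idle slot runs to -x only. All slots reach x = +-36 mm, with solid stops
- knob (a point): centre of the lever's black ball knob, 32 mm wide, 175 mm from the pivot, on a 10 mm stem with 18 mm collar under the knob. Upright (cross channel's middle) it is 75 mm above the plate. Knob x, y (headstock frame, mm): idle slot's end -50, 0; channel ends 0, +-47; corner slots fully home +-50, +-45, 61 above the plate. Moves with 2 to 3 N, stays where left
- select (a joint): sideways lean of the lever, rad: 0 in the middle, +0.273 at the left (+y) end of the cross channel, -0.273 at the right end; a slot leaves about 0.015 play
- engage (a joint): lean of the lever along the headstock's x, rad: 0 in the cross channel (about 0.015 play), +0.29 at the end of a +x slot, -0.29 at the end of a -x slot; at the start it is in the idle slot, -0.29 to -0.16
- stem_mid (a point): point in the lever's stem 28 mm below the knob centre
- stem_low (a point): point in the lever's stem 48 mm below the knob centre
- mark_red: red disc, 24 mm wide, 3 thick, on the gate plate just outside the end of one of the four corner slots (which one changes), at x = +-50, y = +-45 mm of the headstock; origin under its centre. With the lever fully home in that slot the knob stands right above this disc
- mark_yellow: yellow disc, 24 mm wide, 3 thick, on the gate plate just outside the end of one of the four corner slots (which one changes), at x = +-50, y = +-45 mm of the headstock; origin under its centre. With the lever fully home in that slot the knob stands right above this disc
- mark_blue: blue disc, 24 mm wide, 3 thick, on the gate plate just outside the end of one of the four corner slots (which one changes), at x = +-50, y = +-45 mm of the headstock; origin under its centre. With the lever fully home in that slot the knob stands right above this disc
- mark_green: green disc, 24 mm wide, 3 thick, on the gate plate just outside the end of one of the four corner slots (which one changes), at x = +-50, y = +-45 mm of the headstock; origin under its centre. With the lever fully home in that slot the knob stands right above this disc
- cup: small brass cup, 40 mm wide, 34 high, standing on the headstock's top in its far left corner; origin at its underside
- collar: brass collar, 42 mm wide, 16 high, lying on the headstock's top in its far right corner; origin at its underside
- candlestick: brass candlestick, 64 mm wide, 112 high, on the bench to the left; origin at its underside
- polish_tin: polish tin with blue label, 72 mm wide, 85 high, on the bench to the left; origin at its underside
- bowl: brass bowl, 120 mm wide, 45 high, on the bench to the right; origin at its underside
- stepped_cover: stepped brass cover, 90 mm wide, 66 high, on the bench to the right; origin at its underside
- brush: hand brush lying on the bench, near right, about 200 mm long; origin at its underside

How it is judged (in metres and radians):
On the way:
1. the lever is out of the idle slot, in the cross channel (value of joint engage between -0.06 and 0.06 rad), for 0.1 s.
At the end, for the whole second after the job is handed in: the lever is home in the red-marked slot, its knob centre within 9 mm (horizontally) of the red disc's centre, and at rest (horizontal distance between knob and mark_red below 0.009 m and velocity of joint engage between -0.05 and 0.05 rad/s and velocity of joint select between -0.05 and 0.05 rad/s); the robot touches nothing.
It fails at once if the lever went into another marked slot (half way or more: knob within 25 mm horizontally of another disc) (horizontal distance between knob and mark_yellow below 0.025 m or horizontal distance between knob and mark_blue below 0.025 m or horizontal distance between knob and mark_green below 0.025 m).
It fails at once if the knob or stem was taken between the fingers (grasp point between the finger pads brought within 20 mm of the knob centre, 12 mm of the stem points) (distance between the grasp point and knob below 0.02 m or distance between the grasp point and stem_mid below 0.012 m or distance between the grasp point and stem_low below 0.012 m).
It fails at once if a bystander was moved more than 20 mm, lifted or carried (distance of any of cup, collar, candlestick, polish_tin, bowl, stepped_cover, brush from where it was at the start of the episode above 0.02 m).
It fails at once if a bystander was tipped (angle between any of cup, collar, candlestick, polish_tin, bowl, stepped_cover's own z axis and vertical above 0.4 rad).
It also fails if it takes over 45 s, if anything falls off the work surface, if the arm or the gripper's body presses on something with over 40 N, if the wrist force passes 120 N, or if a joint passes its speed limit or range.

## Robot

A 6-joint arm with a two-finger parallel gripper is mounted at the origin on the work surface. World frame = base frame: x ahead of the robot, y to its left, z up, the work surface at z = 0. Lengths are in mm, angles in degrees, forces in N, time in s.
With the tool pointing down it reaches from about 325 to 1000 mm from the base axis. Payload 5.1 kg.
Tool frame: the origin (TCP) lies where the fingers leave the gripper's body, on its centre line; the fingertips stand 73 mm ahead of it and the grasp point (between the pads) lies 54 mm ahead of it; z points along the fingers, y is the direction in which the jaws open and shut (so a half turn about z gives the same grasp; the last joint's range is limited). The gripper opens to 85 mm and grips with 20 to 120 N. Pads are 22 mm wide; open, the fingers measure 114 mm over their backs; the gripper's body (76 mm by 85 mm) begins 54 mm behind the grasp point. The pads swing forward as they close: fully open they stand 13 mm farther back than shut.
Start: joints at [-4.733, 7.093, 94.555, -0, 78.352, -4.733], TCP at [649.989, -0.028, 303.922] pointing down, gripper open.
Joint ranges: [-149.61, 149.61], [-58.7, 133.49], [1.44, 155.28], [-77.14, 257.14], [18.33, 153.61], [-166.67, 166.67]. Speed limits (degrees/s): [147.25, 147.25, 180, 180, 180, 180].

## Interface

Orientations are given as a 3x3 rotation matrix whose columns are the frame's x, y, z axes.
In Python, from rig import arm gives the robot as it stands.
- The arm moves only by the shell command python3 -m inch 'ROWS'. ROWS is JSON, a list of rows, each an object of numbers: "tx", "ty", "tz": the shift along the tool's x, y, z in cm; "wx", "wy", "wz": the turn, a rotation vector about the tool's x, y, z in degrees; "fingers": the closure, from 0 (fully open) to 1 (shut). A call has 1 to 5 rows; each row shifts and turns the commanded pose from where the row before left it, along the tool's axes as they then stand; what a row does not reach is not made up. A row lasts 1/10 s, in which the tool goes at most 50 mm and 8.59 degrees, less where a joint would pass 70% of its speed; a pose out of reach is approached as far as the arm can. A call is refused whole if a number of a shift passes 5 or a number of a turn 8.59, either way. A call with a gripper value outside its range is refused whole. The fingers move at their own pace and stop on an object; the grip force is fixed at half the most. Time passes only in rows, so rows that do not move let the fingers close. It gives the time, the measured TCP pose, the force and the opening at its end, in the units of the state.
- arm.observe(): the state, without advancing time (a new reading comes with each control period).
- arm.grab_frame(name): name is "scene" or "side" or "wrist"; returns the picture (384x512x3 uint8, blue, green, red); there is no depth.
- arm.camera_info(name): a dict with "intrinsics" (3x3 intrinsics, pixels), "pose" (4x4, takes a point from camera to world coordinates). Camera axes: x right, y down, z forward; pixel columns grow to the right and rows downward; lengths in mm; the calibration is good to about 2 mm. A picture is of the moment at which its call begins: read the wrist's pose just before it. camera_info takes no time and is no camera call; for the wrist camera it gives the pose at the moment of the call.
- arm.close_job(): hands the job in, once; it reports no verdict.
Trained networks look in the newest picture that a camera, given by its name, has taken for a name from the list of things; names that differ only in an ending like _2 or _b are one class to them, and where a whole thing is asked for, a point or a joint stands for the part that bears it (a point fixed in the world has none). Each returns a list of dicts, best first, with "score" (0 to 1); they miss things now and then, are a little off and sometimes report something else, mostly with a low value. They report only what shows in the picture. A call takes as long as a camera call.
- arm.outline_of(camera, query): "mask" (384x512 bool, what is visible of it).
- arm.pinpoint(camera, query): "at" ([x, y, z] in mm, in the coordinates of the camera as it stood for that picture, good to about 4 mm: a listed point, or the origin of a listed thing).
The state is a dict: "time": time; "qpos": joint angles; "qd": joint speeds; "tau": joint torques, N m; "ee_pos": TCP position; "eef_rot": TCP orientation; "force": force on the tool from outside, world axes, zero at the start; "moment": the same for the moment, N m; "opening": finger opening in mm.
Only numpy, scipy, OpenCV 4.12 (cv2) and the standard library are available. Lean on these libraries where they do the work, as an engineer would, in place of code of your own. Each camera call takes 0.05 s, during which the arm holds its last target. There are 200 camera calls.

## Working session

There is one attempt and no reset: what is moved stays moved. The work goes in short steps, Python scripts to look and compute and a shell command to move; the robot and the scene stay as the last step left them, time stands still between calls to the robot, and variables do not carry over. Pictures are saved under pics/ and viewed, about 8 in all and at most 12, crops included, and the job is handed in when it is done.

```bash
mkdir -p pics; cat > h.py <<'E'
import numpy as np, cv2
from rig import arm
def pin(cam,q):
    r=arm.pinpoint(cam,q)
    if not r: return None,0
    T=np.array(arm.camera_info(cam)["pose"]); p=np.array(r[0]["at"])
    return (T[:3,:3]@p+T[:3,3]).round(1), round(r[0]["score"],2)
E
python3 - <<'E'
from h import *
for c in ("scene","side"):
    f=arm.grab_frame(c); cv2.imwrite(f"pics/{c}0.png",f)
    for q in ("headstock","gate","knob","mark_red","mark_yellow","mark_blue","mark_green","cup","collar"):
        print(c,q,*pin(c,q))
s=arm.observe(); print(s["time"],s["ee_pos"],s["eef_rot"],s["opening"],s["force"])
E
```

```text
scene headstock [536.5 -21.9   1. ] 0.6
scene gate [536.6 -22.8 144.2] 0.9
scene knob [496.4 -29.3 211.4] 0.51
scene mark_red [587.7  19.5 144.2] 0.53
scene mark_yellow [485.9  13.8 147.3] 0.47
scene mark_blue [489.4 -71.1 145. ] 0.61
scene mark_green [589.2 -68.7 147.9] 0.38
scene cup [630.   90.2 144.4] 0.44
scene collar [ 625.3 -142.   140.9] 0.59
side headstock [533.3 -29.5   1.9] 0.87
side gate [538.6 -21.4 144.7] 0.71
side knob [497.8 -23.4 218.6] 0.49
side mark_red [582.8  21.1 145.4] 0.52
side mark_yellow [486.6  19.6 145.2] 0.42
side mark_blue [536.4 -30.8   4.5] 0.7
side mark_green [585.5 -71.  145.9] 0.38
side cup [538.3 -19.1 145.2] 0.46
side collar [588.  -70.3 147. ] 0.47
1.0 [ 6.49999440e+02 -1.36131961e-02  3.03949492e+02] [[-1.40951287e-05  9.99999998e-01  6.07444102e-05]
 [ 1.00000000e+00  1.40949378e-05  3.14355718e-06]
 [ 3.14270098e-06  6.07444545e-05 -9.99999998e-01]] 85.37812136358916 [-0.07165652 -0.1927932  -0.11422019]
```

View pics/scene0.png

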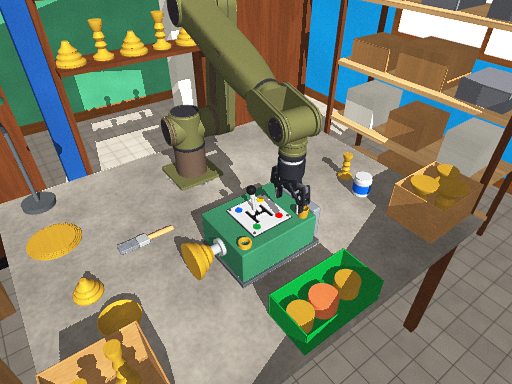

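View pics/side0.png

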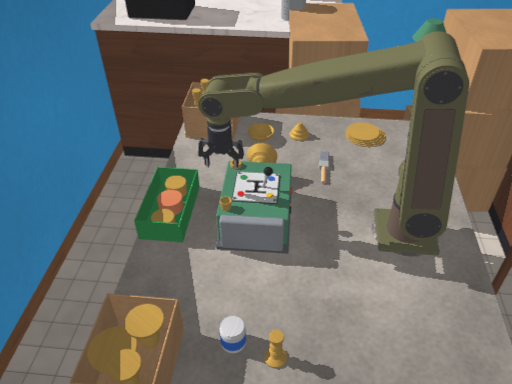

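The scene view shows the lever at about (251,190), leaning toward the robot in the idle slot, with the red disc at (279,215) on the far-left corner. The side view agrees, with red at (241,194). Fitting the discs and gate puts the headstock centre at about (537,-24) with a yaw of about +1.5°, and the red slot is (+x,+y). I'll rise, close the fingers and move to the robot side of the knob.

```bash
python3 -m inch '[{"tz":-4,"fingers":1},{"tx":-2.4,"fingers":1,"wz":-1.5},{"ty":-3,"fingers":1},{"ty":-4,"fingers":1},{"ty":-4,"fingers":1}]'
python3 -m inch '[{"ty":-4,"fingers":1},{"ty":-4,"fingers":1},{"ty":-3,"fingers":1},{"fingers":1},{"fingers":1}]'
python3 - <<'E'
from h import *
f=arm.grab_frame("wrist"); cv2.imwrite("pics/w1.png",f)
for c in ("wrist","scene","side"):
    if c!="wrist": arm.grab_frame(c)
    for q in ("gate","knob","mark_red","mark_yellow","mark_blue","mark_green"): print(c,q,*pin(c,q))
s=arm.observe(); print(s["time"],s["ee_pos"],s["eef_rot"],s["opening"],s["force"])
E
```

```text
wrist gate [537.5 -24.2 147.6] 0.75
wrist knob [506.1 -24.5 185. ] 0.58
wrist mark_red [589.4  24.6 146.5] 0.79
wrist mark_yellow [481.3  16.2 144. ] 0.59
wrist mark_blue [487.4 -66.5 147.6] 0.96
wrist mark_green [588.4 -66.4 147.8] 0.73
scene gate [540.2 -26.3 142.4] 0.74
scene knob [497.9 -27.1 214.5] 0.54
scene mark_red [586.3  22.9 144.1] 0.59
scene mark_yellow [ 624.5 -142.8  139.1] 0.43
scene mark_blue [632.2  91.6 141.3] 0.68
scene mark_green [483.2  18.4 147.7] 0.69
side gate [536.3 -21.5 148.5] 0.97
side knob [501.9 -25.4 187.4] 0.73
side mark_red [586.8  19.6 147.4] 0.47
side mark_yellow [486.2  18.7 144.1] 0.61
side mark_blue [488.9 -72.8 148.2] 0.46
side mark_green [537.1 -28.6   1. ] 0.72
2.05 [ 6.49996162e+02 -1.31589505e-02  3.03940959e+02] [[-4.02661534e-06  9.99999998e-01  6.40989086e-05]
 [ 9.99999999e-01  4.02385106e-06  4.31252474e-05]
 [ 4.31249893e-05  6.40990822e-05 -9.99999997e-01]] 85.32779992424678 [0.28265163 0.13561942 0.13333997]$[0]: bad value
$[0]: bad value
```

View pics/w1.png

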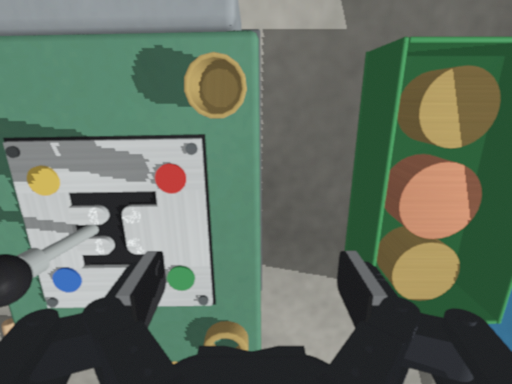

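The wrist view shows the gate with red at (170,178), at the +x,+y corner, and the knob at (8,280) in the idle slot. The moves were refused, probably because each row needs every key.

```bash
python3 -m inch '[{"tx":0,"ty":0,"tz":-4,"wx":0,"wy":0,"wz":0,"fingers":1},{"tx":-2.4,"ty":0,"tz":0,"wx":0,"wy":0,"wz":-1.5,"fingers":1},{"tx":0,"ty":-3,"tz":0,"wx":0,"wy":0,"wz":0,"fingers":1},{"tx":0,"ty":-4,"tz":0,"wx":0,"wy":0,"wz":0,"fingers":1},{"tx":0,"ty":-4,"tz":0,"wx":0,"wy":0,"wz":0,"fingers":1}]'
```

```text
time: 2.55
ee_pos: [538.9, -27.1, 343.7]
eef_rot: [[-0.026, 1.0, -0.0], [1.0, 0.026, 0.0], [0.0, -0.0, -1.0]]
force: [0.1, 0.0, 0.1]
opening: 12.0
```

```bash
python3 -m inch '[{"tx":0,"ty":-4,"tz":0,"wx":0,"wy":0,"wz":0,"fingers":1},{"tx":0,"ty":-4,"tz":0,"wx":0,"wy":0,"wz":0,"fingers":1},{"tx":0,"ty":-2,"tz":0,"wx":0,"wy":0,"wz":0,"fingers":1},{"tx":0.3,"ty":0,"tz":0,"wx":0,"wy":0,"wz":0,"fingers":1},{"tx":0,"ty":0,"tz":0,"wx":0,"wy":0,"wz":0,"fingers":1}]'
python3 - <<'E'
from h import *
f=arm.grab_frame("wrist"); cv2.imwrite("pics/w2.png",f)
for q in ("gate","knob","mark_red","mark_yellow","mark_blue","mark_green"): print(q,*pin("wrist",q))
T=np.array(arm.camera_info("wrist")["pose"]);print(T.round(2))
E
```

```text
time: 3.05
ee_pos: [440.2, -26.3, 344.4]
eef_rot: [[-0.026, 1.0, 0.002], [1.0, 0.026, -0.0], [-0.0, 0.002, -1.0]]
force: [0.0, 0.3, 0.6]
opening: 0.1
gate [541.4 -25.2 148. ] 0.65
knob [496.9 -27.9 215. ] 0.86
mark_red [590.4  21.6 147.3] 0.85
mark_yellow [484.4  16.1 146.7] 0.9
mark_blue [489.2 -67.9 145.9] 0.63
mark_green [586.8 -68.6 145.6] 0.91
[[ 1.0000e+00  3.0000e-02  1.0000e-02  4.3926e+02]
 [ 3.0000e-02 -9.5000e-01 -3.1000e-01  5.3730e+01]
 [-0.0000e+00  3.1000e-01 -9.5000e-01  4.1414e+02]
 [ 0.0000e+00  0.0000e+00  0.0000e+00  1.0000e+00]]
```

View pics/w2.png

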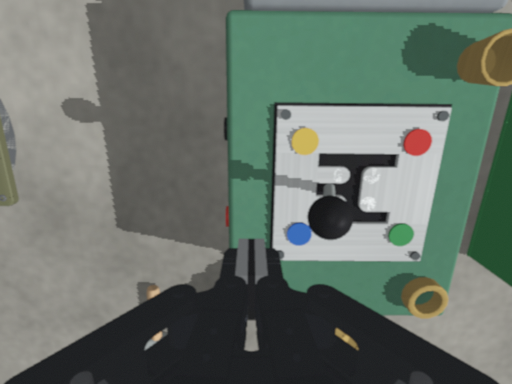

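The wrist view shows the shut fingertips at (252,250) and the knob at (331,216), ahead of them and in line in y. Centre (537.5,-25) is confirmed. Next I descend so the tip is at z of about 200, then push +x.

```bash
python3 -m inch '[{"tx":0,"ty":0,"tz":3.6,"wx":0,"wy":0,"wz":0,"fingers":1},{"tx":0,"ty":0,"tz":3.5,"wx":0,"wy":0,"wz":0,"fingers":1},{"tx":0,"ty":1.5,"tz":0,"wx":0,"wy":0,"wz":0,"fingers":1},{"tx":0,"ty":1.2,"tz":0,"wx":0,"wy":0,"wz":0,"fingers":1},{"tx":0,"ty":0,"tz":0,"wx":0,"wy":0,"wz":0,"fingers":1}]'
python3 -m inch '[{"tx":0,"ty":1,"tz":0,"wx":0,"wy":0,"wz":0,"fingers":1},{"tx":0,"ty":1,"tz":0,"wx":0,"wy":0,"wz":0,"fingers":1},{"tx":0,"ty":0.8,"tz":0,"wx":0,"wy":0,"wz":0,"fingers":1},{"tx":0,"ty":0.6,"tz":0,"wx":0,"wy":0,"wz":0,"fingers":1},{"tx":0,"ty":0,"tz":0,"wx":0,"wy":0,"wz":0,"fingers":1}]'
python3 - <<'E'
from h import *
for c in ("wrist","scene","side"):
    f=arm.grab_frame(c); cv2.imwrite(f"pics/{c}3.png",f); print(c,*pin(c,"knob"))
E
```

```text
time: 3.9
ee_pos: [467.4, -25.8, 272.1]
eef_rot: [[-0.026, 1.0, -0.003], [1.0, 0.026, 0.0], [0.0, -0.002, -1.0]]
force: [-0.7, -0.6, -0.0]
opening: -0.1
time: 4.4
ee_pos: [501.8, -24.9, 273.1]
eef_rot: [[-0.026, 1.0, 0.001], [1.0, 0.026, 0.0], [0.0, 0.001, -1.0]]
force: [-1.5, 0.6, 0.5]
opening: -0.1
wrist [531.3 -24.9 219.9] 0.9
scene [528.6 -27.6 221.5] 0.68
side [529.3 -24.8 224. ] 0.67
```

```bash
python3 -m inch '[{"tx":0,"ty":0.4,"tz":0,"wx":0,"wy":0,"wz":0,"fingers":1},{"tx":0,"ty":0.2,"tz":0,"wx":0,"wy":0,"wz":0,"fingers":1},{"tx":0,"ty":0,"tz":0,"wx":0,"wy":0,"wz":0,"fingers":1}]'
python3 -m inch '[{"tx":0,"ty":0.2,"tz":0,"wx":0,"wy":0,"wz":0,"fingers":1},{"tx":0,"ty":0,"tz":0,"wx":0,"wy":0,"wz":0,"fingers":1}]'
python3 -m inch '[{"tx":0,"ty":0.2,"tz":0,"wx":0,"wy":0,"wz":0,"fingers":1},{"tx":0,"ty":0,"tz":0,"wx":0,"wy":0,"wz":0,"fingers":1}]'
python3 - <<'E'
from h import *
for c in ("wrist","scene","side"):
    f=arm.grab_frame(c); cv2.imwrite(f"pics/{c}4.png",f); print(c,*pin(c,"knob"))
E
```

```text
time: 5.0
ee_pos: [507.1, -24.8, 273.1]
eef_rot: [[-0.026, 1.0, -0.0], [1.0, 0.026, 0.0], [0.0, -0.0, -1.0]]
force: [-1.8, -0.0, 1.1]
opening: 0.1
time: 5.2
ee_pos: [509.1, -24.7, 273.0]
eef_rot: [[-0.026, 1.0, 0.0], [1.0, 0.026, 0.0], [0.0, 0.0, -1.0]]
force: [-2.0, 0.4, 1.7]
opening: -0.3
time: 5.4
ee_pos: [511.0, -24.7, 272.9]
eef_rot: [[-0.026, 1.0, -0.0], [1.0, 0.026, 0.0], [0.0, -0.0, -1.0]]
force: [-2.8, -0.9, 2.0]
opening: 0.3
wrist [539.6 -25.8 223.6] 0.64
scene [541.6 -26.6 219.5] 0.63
side [541.6 -23.8 223.1] 0.61
```

```bash
python3 -m inch '[{"tx":0,"ty":0.1,"tz":0,"wx":0,"wy":0,"wz":0,"fingers":1},{"tx":0,"ty":0,"tz":0,"wx":0,"wy":0,"wz":0,"fingers":1}]'
python3 -m inch '[{"tx":0,"ty":0.1,"tz":0,"wx":0,"wy":0,"wz":0,"fingers":1},{"tx":0,"ty":0,"tz":0,"wx":0,"wy":0,"wz":0,"fingers":1}]'
```

```text
time: 5.9
ee_pos: [511.5, -24.7, 273.0]
eef_rot: [[-0.026, 1.0, -0.002], [1.0, 0.026, -0.0], [-0.0, -0.002, -1.0]]
force: [-5.8, -0.9, 3.9]
opening: 0.5
time: 6.1
ee_pos: [512.0, -24.7, 273.0]
eef_rot: [[-0.026, 1.0, -0.004], [1.0, 0.026, -0.0], [-0.0, -0.004, -1.0]]
force: [-8.9, 0.0, 4.3]
opening: -0.1
```

The lever is against the channel's far wall, with force rising at TCP x=511.5. I'll back off and go around to the -y side.

```bash
python3 -m inch '[{"tx":0,"ty":-3,"tz":0,"wx":0,"wy":0,"wz":0,"fingers":1},{"tx":-3,"ty":0,"tz":0,"wx":0,"wy":0,"wz":0,"fingers":1},{"tx":-3,"ty":0,"tz":0,"wx":0,"wy":0,"wz":0,"fingers":1},{"tx":0,"ty":3,"tz":0,"wx":0,"wy":0,"wz":0,"fingers":1},{"tx":0,"ty":2.7,"tz":0,"wx":0,"wy":0,"wz":0,"fingers":1}]'
python3 -m inch '[{"tx":0,"ty":0,"tz":0,"wx":0,"wy":0,"wz":0,"fingers":1},{"tx":1.5,"ty":0,"tz":0,"wx":0,"wy":0,"wz":0,"fingers":1},{"tx":1.5,"ty":0,"tz":0,"wx":0,"wy":0,"wz":0,"fingers":1},{"tx":0.8,"ty":0,"tz":0,"wx":0,"wy":0,"wz":0,"fingers":1},{"tx":0,"ty":0,"tz":0,"wx":0,"wy":0,"wz":0,"fingers":1}]'
python3 - <<'E'
from h import *
for c in ("wrist","scene","side"):
    f=arm.grab_frame(c); cv2.imwrite(f"pics/{c}5.png",f); print(c,*pin(c,"knob"))
E
```

```text
time: 6.6
ee_pos: [542.5, -84.9, 273.0]
eef_rot: [[-0.024, 1.0, 0.002], [1.0, 0.024, -0.0], [-0.0, 0.002, -1.0]]
force: [0.1, 0.6, 0.3]
opening: -0.3
time: 7.1
ee_pos: [540.0, -44.2, 273.1]
eef_rot: [[-0.028, 1.0, 0.0], [1.0, 0.028, 0.0], [0.0, 0.0, -1.0]]
force: [0.6, -0.1, -0.8]
opening: 0.1
wrist [542.9 -14.6 222.6] 0.77
scene [591.3 -63.1 146.6] 0.73
side [539.2 -18.1 222.3] 0.66
```

View pics/wrist5.png

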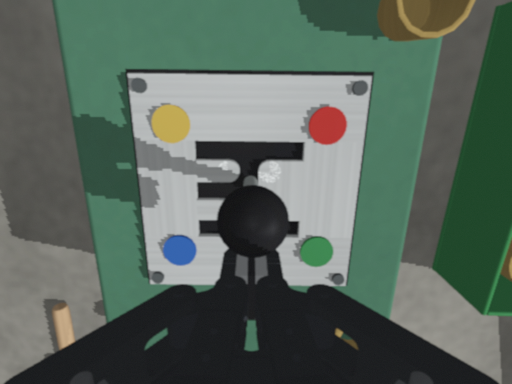

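The wrist view shows the knob at (252,220), centred ahead of the fingers and starting sideways along the channel. I'll keep pushing +y.

```bash
python3 -m inch '[{"tx":1,"ty":0,"tz":0,"wx":0,"wy":0,"wz":0,"fingers":1},{"tx":1,"ty":0,"tz":0,"wx":0,"wy":0,"wz":0,"fingers":1},{"tx":0.8,"ty":0,"tz":0,"wx":0,"wy":0,"wz":0,"fingers":1},{"tx":0.5,"ty":0,"tz":0,"wx":0,"wy":0,"wz":0,"fingers":1},{"tx":0,"ty":0,"tz":0,"wx":0,"wy":0,"wz":0,"fingers":1}]'
python3 -m inch '[{"tx":0.2,"ty":0,"tz":0,"wx":0,"wy":0,"wz":0,"fingers":1},{"tx":0,"ty":0,"tz":0,"wx":0,"wy":0,"wz":0,"fingers":1}]'
python3 -m inch '[{"tx":0.2,"ty":0,"tz":0,"wx":0,"wy":0,"wz":0,"fingers":1},{"tx":0,"ty":0,"tz":0,"wx":0,"wy":0,"wz":0,"fingers":1}]'
python3 - <<'E'
from h import *
for c in ("wrist","scene","side"):
    f=arm.grab_frame(c); cv2.imwrite(f"pics/{c}6.png",f); print(c,*pin(c,"knob"))
E
```

```text
time: 7.9
ee_pos: [539.5, -11.9, 272.8]
eef_rot: [[-0.027, 1.0, -0.0], [1.0, 0.027, 0.001], [0.001, -0.0, -1.0]]
force: [0.2, 0.5, 0.0]
opening: 0.0
time: 8.1
ee_pos: [539.6, -10.7, 272.9]
eef_rot: [[-0.026, 1.0, -0.0], [1.0, 0.026, 0.0], [0.0, -0.0, -1.0]]
force: [-0.7, 0.3, 0.3]
opening: -0.0
time: 8.3
ee_pos: [539.5, -9.0, 272.8]
eef_rot: [[-0.026, 1.0, -0.0], [1.0, 0.026, -0.0], [-0.0, -0.0, -1.0]]
force: [-0.3, -1.9, -1.7]
opening: -0.1
wrist [540.2  19.7 217.2] 0.86
scene [538.6  18.4 216.4] 0.67
side [540.1  20.  216.2] 0.43
```

```bash
python3 -m inch '[{"tx":0.2,"ty":0,"tz":0,"wx":0,"wy":0,"wz":0,"fingers":1},{"tx":0,"ty":0,"tz":0,"wx":0,"wy":0,"wz":0,"fingers":1}]'
python3 -m inch '[{"tx":0.2,"ty":0,"tz":0,"wx":0,"wy":0,"wz":0,"fingers":1},{"tx":0,"ty":0,"tz":0,"wx":0,"wy":0,"wz":0,"fingers":1}]'
```

```text
time: 8.8
ee_pos: [539.5, -6.8, 272.8]
eef_rot: [[-0.026, 1.0, -0.0], [1.0, 0.026, -0.0], [-0.0, -0.0, -1.0]]
force: [-0.2, -1.6, -1.9]
opening: 0.2
time: 9.0
ee_pos: [539.4, -4.9, 272.8]
eef_rot: [[-0.026, 1.0, -0.0], [1.0, 0.026, -0.0], [-0.0, -0.0, -1.0]]
force: [-0.5, -2.3, -1.5]
opening: 0.0
```

```bash
python3 -m inch '[{"tx":0.15,"ty":0,"tz":0,"wx":0,"wy":0,"wz":0,"fingers":1},{"tx":0,"ty":0,"tz":0,"wx":0,"wy":0,"wz":0,"fingers":1}]'
python3 -m inch '[{"tx":0.1,"ty":0,"tz":0,"wx":0,"wy":0,"wz":0,"fingers":1},{"tx":0,"ty":0,"tz":0,"wx":0,"wy":0,"wz":0,"fingers":1}]'
python3 - <<'E'
from h import *
for c in ("wrist","scene","side"):
    f=arm.grab_frame(c); cv2.imwrite(f"pics/{c}7.png",f); print(c,*pin(c,"knob"))
E
```

```text
time: 9.2
ee_pos: [539.3, -3.7, 272.7]
eef_rot: [[-0.026, 1.0, -0.0], [1.0, 0.026, -0.001], [-0.001, -0.0, -1.0]]
force: [0.6, -4.1, -3.3]
opening: -0.0
time: 9.4
ee_pos: [539.3, -3.0, 272.6]
eef_rot: [[-0.026, 1.0, -0.001], [1.0, 0.026, -0.002], [-0.002, -0.001, -1.0]]
force: [0.7, -5.7, -3.1]
opening: 0.2
wrist [543.4  24.1 215.7] 0.78
scene [538.8  23.1 210.1] 0.66
side [538.5  24.3 214. ] 0.42
```

The lever is at the left end of the channel. I'll back off, go around to its -x side and push +x into the red slot.

```bash
python3 -m inch '[{"tx":-2.5,"ty":0,"tz":0,"wx":0,"wy":0,"wz":0,"fingers":1},{"tx":0,"ty":-3,"tz":0.2,"wx":0,"wy":0,"wz":0,"fingers":1},{"tx":0,"ty":-3,"tz":0.2,"wx":0,"wy":0,"wz":0,"fingers":1},{"tx":2.5,"ty":0,"tz":0,"wx":0,"wy":0,"wz":0,"fingers":1},{"tx":2.6,"ty":0,"tz":0,"wx":0,"wy":0,"wz":0,"fingers":1}]'
python3 -m inch '[{"tx":0,"ty":1,"tz":0,"wx":0,"wy":0,"wz":0,"fingers":1},{"tx":0,"ty":1.5,"tz":0,"wx":0,"wy":0,"wz":0,"fingers":1},{"tx":0,"ty":0,"tz":0,"wx":0,"wy":0,"wz":0,"fingers":1}]'
python3 - <<'E'
from h import *
for c in ("wrist","scene","side"):
    f=arm.grab_frame(c); cv2.imwrite(f"pics/{c}8.png",f); print(c,*pin(c,"knob"))
E
```

```text
time: 10.2
ee_pos: [478.2, 22.8, 269.6]
eef_rot: [[-0.024, 1.0, 0.001], [1.0, 0.024, 0.002], [0.002, 0.001, -1.0]]
force: [0.3, -0.3, 0.3]
opening: 0.1
time: 10.5
ee_pos: [505.2, 22.9, 269.7]
eef_rot: [[-0.027, 1.0, 0.001], [1.0, 0.027, 0.001], [0.001, 0.002, -1.0]]
force: [-0.3, 0.3, 0.3]
opening: -0.3
wrist [538.8  22.7 213.9] 0.66
scene [540.7  22.7 212.2] 0.65
side [536.3  22.6 216.3] 0.68
```

View pics/wrist8.png

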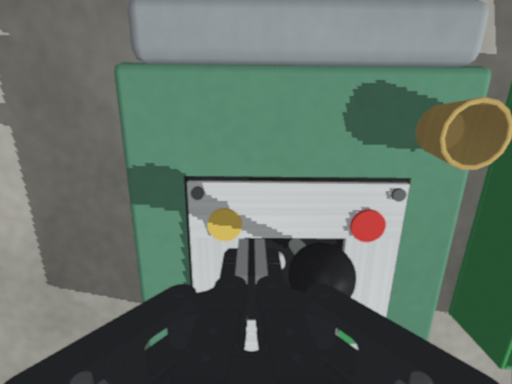

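The wrist view shows the fingers at (252,260), right behind the knob at (322,277), with the red disc ahead at (368,225). I'll push +x.

```bash
python3 -m inch '[{"tx":0,"ty":1.2,"tz":0,"wx":0,"wy":0,"wz":0,"fingers":1},{"tx":0,"ty":1.2,"tz":0,"wx":0,"wy":0,"wz":0,"fingers":1},{"tx":0,"ty":1,"tz":0,"wx":0,"wy":0,"wz":0,"fingers":1},{"tx":0,"ty":0.8,"tz":0,"wx":0,"wy":0,"wz":0,"fingers":1},{"tx":0,"ty":0,"tz":0,"wx":0,"wy":0,"wz":0,"fingers":1}]'
python3 -m inch '[{"tx":0,"ty":0.5,"tz":0,"wx":0,"wy":0,"wz":0,"fingers":1},{"tx":0,"ty":0.2,"tz":0,"wx":0,"wy":0,"wz":0,"fingers":1},{"tx":0,"ty":0,"tz":0,"wx":0,"wy":0,"wz":0,"fingers":1}]'
python3 -m inch '[{"tx":0,"ty":0.3,"tz":0,"wx":0,"wy":0,"wz":0,"fingers":1},{"tx":0,"ty":0,"tz":0,"wx":0,"wy":0,"wz":0,"fingers":1}]'
python3 - <<'E'
from h import *
for c in ("wrist","scene","side"):
    f=arm.grab_frame(c); cv2.imwrite(f"pics/{c}9.png",f); print(c,*pin(c,"knob"))
E
```

```text
time: 11.3
ee_pos: [546.7, 23.7, 268.3]
eef_rot: [[-0.026, 1.0, -0.001], [1.0, 0.026, 0.0], [0.0, -0.001, -1.0]]
force: [0.1, -0.1, -0.6]
opening: 0.1
time: 11.6
ee_pos: [552.7, 24.0, 268.7]
eef_rot: [[-0.026, 1.0, -0.0], [1.0, 0.026, 0.0], [0.0, -0.0, -1.0]]
force: [-2.4, -0.7, -0.7]
opening: 0.0
time: 11.8
ee_pos: [555.9, 24.1, 269.1]
eef_rot: [[-0.026, 1.0, 0.001], [1.0, 0.026, 0.0], [0.0, 0.001, -1.0]]
force: [-1.0, -0.4, -1.6]
opening: -0.0
wrist [585.3  23.  209.8] 0.7
scene [429.2 537.3  -0.9] 0.68
side [586.5  25.4 211.8] 0.45
```

Nearly home. I'll continue until the stop.

```bash
python3 -m inch '[{"tx":0,"ty":0.2,"tz":0,"wx":0,"wy":0,"wz":0,"fingers":1},{"tx":0,"ty":0,"tz":0,"wx":0,"wy":0,"wz":0,"fingers":1}]'
python3 -m inch '[{"tx":0,"ty":0.2,"tz":0,"wx":0,"wy":0,"wz":0,"fingers":1},{"tx":0,"ty":0,"tz":0,"wx":0,"wy":0,"wz":0,"fingers":1}]'
python3 -m inch '[{"tx":0,"ty":0.1,"tz":0,"wx":0,"wy":0,"wz":0,"fingers":1},{"tx":0,"ty":0,"tz":0,"wx":0,"wy":0,"wz":0,"fingers":1}]'
```

```text
time: 12.3
ee_pos: [557.8, 24.1, 268.9]
eef_rot: [[-0.026, 1.0, 0.0], [1.0, 0.026, -0.0], [-0.0, 0.0, -1.0]]
force: [-2.3, 0.0, -1.5]
opening: -0.1
time: 12.5
ee_pos: [559.6, 24.0, 268.6]
eef_rot: [[-0.026, 1.0, -0.001], [1.0, 0.026, -0.0], [-0.0, -0.001, -1.0]]
force: [-2.7, -0.8, -0.1]
opening: -0.1
time: 12.7
ee_pos: [560.4, 24.1, 268.5]
eef_rot: [[-0.026, 1.0, -0.002], [1.0, 0.026, -0.0], [-0.0, -0.002, -1.0]]
force: [-3.8, -1.0, -1.4]
opening: -0.0
```

```bash
python3 -m inch '[{"tx":0,"ty":0.15,"tz":0,"wx":0,"wy":0,"wz":0,"fingers":1},{"tx":0,"ty":0,"tz":0,"wx":0,"wy":0,"wz":0,"fingers":1}]'
python3 -m inch '[{"tx":0,"ty":-3,"tz":0,"wx":0,"wy":0,"wz":0,"fingers":1},{"tx":0,"ty":-4,"tz":0,"wx":0,"wy":0,"wz":0,"fingers":1},{"tx":0,"ty":-3,"tz":-3,"wx":0,"wy":0,"wz":0,"fingers":1},{"tx":0,"ty":0,"tz":-4,"wx":0,"wy":0,"wz":0,"fingers":1},{"tx":0,"ty":0,"tz":0,"wx":0,"wy":0,"wz":0,"fingers":1}]'
python3 - <<'E'
from h import *
for c in ("wrist","scene","side"):
    f=arm.grab_frame(c); cv2.imwrite(f"pics/{c}10.png",f)
    for q in ("knob","mark_red"): print(c,q,*pin(c,q))
print(arm.observe()["force"])
E
```

```text
time: 12.9
ee_pos: [561.5, 24.0, 268.3]
eef_rot: [[-0.026, 1.0, -0.003], [1.0, 0.026, -0.0], [-0.0, -0.003, -1.0]]
force: [-6.2, -1.3, -1.1]
opening: -0.1
time: 13.4
ee_pos: [464.4, 21.6, 346.6]
eef_rot: [[-0.026, 1.0, 0.016], [1.0, 0.026, -0.0], [-0.001, 0.016, -1.0]]
force: [1.0, -0.1, 0.4]
opening: 0.1
wrist knob [587.   22.5 202.7] 0.62
wrist mark_red [584.6  19.7 140.1] 0.59
scene knob [589.1  19.1 144.5] 0.57
scene mark_red [589.6  19.  145.4] 0.52
side knob [589.2  23.  210.8] 0.46
side mark_red [ 290.8 -335.5   -0.8] 0.53
[ 0.21108928  0.82299152 -0.42118925]
```

View pics/wrist10.png

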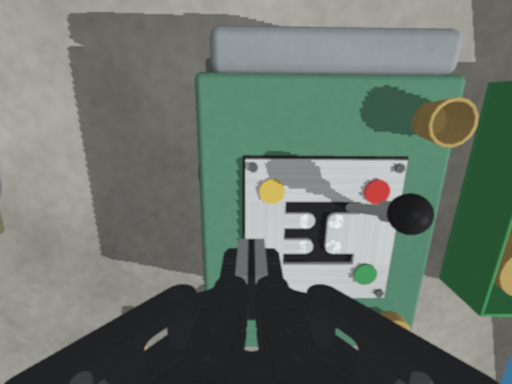

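View pics/side10.png

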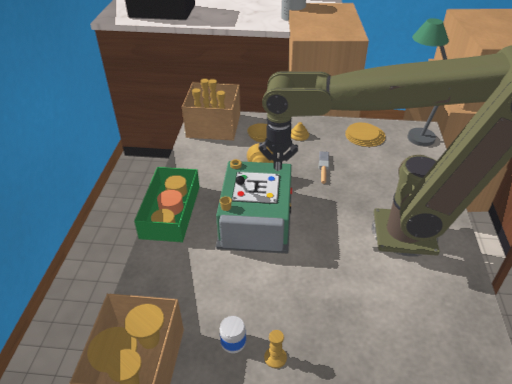

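In both views the lever lies in the far-left slot. The knob at about (588,22.7) stands over the red disc at about (587,21), bystanders are in place and the arm is clear.

```bash
python3 -m inch '[{"tx":0,"ty":0,"tz":0,"wx":0,"wy":0,"wz":0,"fingers":1},{"tx":0,"ty":0,"tz":0,"wx":0,"wy":0,"wz":0,"fingers":1}]'; python3 -c "
from rig import arm
print(arm.close_job())"
```

```text
time: 14.05
ee_pos: [462.2, 21.6, 338.5]
eef_rot: [[-0.026, 1.0, -0.001], [1.0, 0.026, 0.0], [0.0, -0.001, -1.0]]
force: [0.7, -0.6, 0.4]
opening: -0.0
the job is handed in; nothing more can be done
None
```

The lever is home in the red slot, and I handed the job in at about 14 s. I pushed it with the outside of the shut fingers, out of the idle slot to the channel's far wall, left along the cross channel to its end, then +x into the red slot. Each push ran until the force rose against the stop, and the highest I saw was about 9–10 N. I then backed the fingers off and raised them.

**Last checks:** the knob was at about (588, 23) mm and the red disc at about (587, 21) mm, so roughly 2 mm apart against the 9 mm limit. The arm was clear and the wrist force was near zero. In the last two pictures the brassware, tin and brush looked where they were, but I judged that by eye and did not measure it.

**Readings that disagreed:** three networks' readings were clearly wrong and I discarded them:
- The last "scene" reading put the knob at disc height.
- The last "side" reading put the red disc far away on the bench.
- An earlier "scene" knob reading, during the last push, was far off as well.

The first two move calls were refused because each row needs every key, and nothing moved.

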